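# Find the loaded wafer carrier by weight and show its tag to the code reader

## Robot

A 6-joint arm with a two-finger parallel gripper is mounted at the origin on the work surface. World frame = base frame: x ahead of the robot, y to its left, z up, the work surface at z = 0. Lengths are in m, angles in rad, forces in N, time in s.
With the tool pointing down it reaches from about 0.3 to 0.775 m from the base axis. Payload 14.6 kg.
Tool frame: the origin (TCP) lies between the finger pads; the fingertips stand ctrl.tip_extent ahead of it and the grasp point (between the pads) lies 3 mm ahead of it (ctrl.tip_extent is the distance from the TCP to the fingertips, in m); z points along the fingers, y is the line along which they close (so a half turn about z gives the same grasp; the last joint's range is limited). The gripper opens to 94 mm and grips with 3 to 60 N. Pads are 16 mm wide; open, the fingers measure 119 mm over their backs; the gripper's body (75 mm by 177 mm) begins 78 mm behind the grasp point.
Start: joints at [-1.32, 0.3, 1.521, -0, 1.321, -0.067], TCP at [0.172, -0.522, 0.227] pointing down, gripper open.
Joint ranges: [-3.03, 3.03], [-0.79, 2.21], [0.23, 2.52], [-1.04, 4.18], [0, 3.07], [-2.55, 2.55]. Speed limits (rad/s): [2.22, 2.22, 2.57, 3.14, 3.14, 3.14].

## Interface

Orientations are given as [roll, pitch, yaw] about the fixed x, y, z axes, in that order (R = Rz(yaw) Ry(pitch) Rx(roll)).
In Python, from station import ctrl, cams gives the robot as it stands (ctrl), with the cameras (cams).
- The arm moves only by the shell command python3 shift.py 'ROWS' [OPENING] [FORCE]. ROWS is 1 to 10 rows, parted by semicolons, with the numbers parted by spaces; each row has 6 numbers: dx, dy, dz in shares of the most that a row can go, 1 being 50 mm, then a rotation vector rx, ry, rz in normalised numbers (1 is pi/2 rad); each row shifts and turns the commanded pose from where the row before left it, along the tool's axes as they then stand; what a row does not reach is not made up. A row lasts 1/10 s, in which the tool goes at most 0.05 m and 0.15 rad, less where a joint would pass 70% of its speed; a pose out of reach is approached as far as the arm can. OPENING is the finger opening in m, set as the command begins (- or left out keeps the last). The fingers move at their own pace and stop on an object; FORCE is the grip in N (left out, the last holds). Time passes only in rows, so rows that do not move let the fingers close. It prints the time, the measured TCP pose, the force, the opening and the grip force at its end. Input that does not fit is refused with a message, and nothing moves.
- ctrl.get_obs(): the state, without advancing time (a new reading comes with each control period).
- cams.camera(name): name is "scene" or "top" or "wrist"; returns a dict with "pixels" (480x640x3 uint8, blue, green, red), "fx", "fy", "cx", "cy" (pixels), "extrinsics" (4x4, takes a point from camera to world coordinates). Camera axes: x right, y up, looking along -z (the intrinsics and any distortion apply to the point x, -y, -z); pixel columns grow to the right and rows downward; lengths in m; the calibration is good to about 2 mm. A picture is of the moment at which its call begins. There is no depth.
- ctrl.hand_in(): hands the job in; it is judged then, once.
The state is a dict: "time_s": time; "qpos": joint angles; "joint_vel": joint speeds; "tau": joint torques, N m; "ee_pos": TCP position; "eef_rot": TCP orientation; "force": force on the tool from outside, world axes, zero at the start; "moment": the same for the moment, N m; "grip_width": finger opening in m; "grip_force": force on a finger pad.
Only numpy, scipy, OpenCV 4.12 (cv2) and the standard library are available. Lean on these libraries where they do the work, as an engineer would, in place of code of your own. Each camera call takes 0.05 s, during which the arm holds its last target. There are 200 camera calls.

## Task

One of the two closed wafer carriers on the wire rack is loaded with wafers and the other is empty: lift each in turn by its handle a good 5 cm clear of the rack to feel which is heavier, keeping it level and setting it gently back where it stood. Then take the heavier one to the code reader and hold it there, level and still, with its tag squarely facing the reader's window, centred on it and about 8 cm away, and finish while holding it there: do not put it down. Leave the lighter carrier on the rack where it stood, and do not touch the reader or disturb the other things on the bench.

Things in the scene. Friction and masses are not known exactly. Their poses are not given: they have to be found in the camera images.
- carrier_a: closed, opaque smoked wafer carrier, identical outside to carrier_b: base 124 (x) by 134 (y) mm, 118 mm high, 160 mm over its handle. Origin: centre of its underside, z up. White tag with blue clip on its +x face. Weighs 0.3 to 0.7 kg; the two differ by at least 0.12 kg, and only lifting tells which is loaded
- carrier_b: closed, opaque smoked wafer carrier, identical outside to carrier_a: base 124 (x) by 134 (y) mm, 118 mm high, 160 mm over its handle. Origin: centre of its underside, z up. White tag with blue clip on its +x face. Weighs 0.3 to 0.7 kg; the two differ by at least 0.12 kg, and only lifting tells which is loaded
- carrier_a_tag (a point): centre of the tag on the +x face of carrier_a: 60 mm in +x from the carrier's axis, 60 mm above its underside; the tag faces the carrier's +x. The tag is white, 50 mm wide, 58 mm high
- carrier_b_tag (a point): centre of the tag on the +x face of carrier_b: 60 mm in +x from the carrier's axis, 60 mm above its underside; the tag faces the carrier's +x. The tag is white, 50 mm wide, 58 mm high
- carrier_a_handle (a point): middle of the black handle bar of this carrier, 153 mm above its underside: the bar runs along the carrier's x, 16 mm wide (y), 14 mm high, 100 mm long; 28 mm free below it and 76 mm between the legs at its ends. Gripped here with 15 to 25 N the carrier hangs level
- carrier_b_handle (a point): middle of the black handle bar of this carrier, 153 mm above its underside: the bar runs along the carrier's x, 16 mm wide (y), 14 mm high, 100 mm long; 28 mm free below it and 76 mm between the legs at its ends. Gripped here with 15 to 25 N the carrier hangs level
- rack: fixed low chrome wire rack on which both carriers stand side by side, about 190 mm apart along its y; 230 (x) by 400 (y) mm, its flat top 40 mm above the bench. Origin: centre of its underside on the bench
- reader: fixed code reader on a post: base plate 120 (x) by 90 (y) by 10 mm, post 20 mm thick and 215 mm high 30 mm in +x of the origin, reader head 54 by 46 by 60 mm centred 150 mm above the bench. Origin: centre of the base's underside; it looks along its own -x
- reader_window (a point): centre of the reader's window, 47 mm in -x of the reader's origin and 150 mm above the bench; axes as the reader: the window looks along -x, so a tag that faces it squarely points along the reader's +x
- cassette: bystander: open white slotted wafer cassette, 122 by 116 by 101 mm. Origin: centre of its underside
- shipper: bystander: round flat single-wafer box, 128 mm across its tabs, 15 mm high. Origin: centre of its underside
- tweezers: bystander: steel wafer tweezers lying flat along their x, 132 mm long, 16 mm wide, 6 mm high. Origin: middle of their underside
- wand: bystander: vacuum wand lying along its x, 210 mm long, 26 mm wide, 21 mm high. Origin: near its middle, on the bench
- bottle: bystander: wash bottle with a bent spout towards its -x, 64 mm diameter, 170 mm high. Origin: centre of its underside
- clip_tray: bystander: small open tray of tag clips, 85 by 68 by 24 mm. Origin: centre of its underside
- tape: bystander: roll of tape lying flat, 103 mm diameter, 24 mm high. Origin: centre of its underside

How it is judged:
By the outcome, as a careful person would: the job done as asked, in the order asked, and still so for the second after the job is handed in, while the arm keeps its last pose, push and grip.
It also fails if it takes over 72 s, if anything falls off the work surface, if the arm or the gripper's body presses on something with over 40 N, if the wrist force passes 120 N, or if a joint passes its speed limit or range.

## Working session

There is one attempt and no reset: what is moved stays moved. The work goes in short steps, Python scripts to look and compute and a shell command to move; the robot and the scene stay as the last step left them, time stands still between calls to the robot, and variables do not carry over. Pictures are saved under pics/ and viewed, at most 10 in all, crops included, and the job is handed in when it is done.

```bash
ls; mkdir -p pics; python3 - <<'E'
from station import ctrl, cams
import cv2
o=ctrl.get_obs();print(o, ctrl.tip_extent)
for n in("scene","top"):
    c=cams.camera(n);cv2.imwrite(f"pics/{n}0.png",c["pixels"]);print(n,c["fx"],c["cx"],c["cy"],c["extrinsics"].round(3).tolist(),c.keys())
E
```

```text
pics
shift.py
station.py
{'time_s': 0.0, 'qpos': array([-1.31958009e+00,  3.00514557e-01,  1.52163839e+00, -1.29108947e-05,
        1.32070589e+00, -6.66281216e-02]), 'joint_vel': array([ 0.00150654, -0.0006607 , -0.00159788, -0.00045404,  0.00014586,
        0.00167777]), 'tau': array([ 9.25650675e-04, -5.31807804e+01, -3.52735877e+01,  7.08749355e-02,
        2.44231615e-02, -1.06952771e-04]), 'ee_pos': array([ 0.17180008, -0.52220361,  0.22683824]), 'eef_rot': array([-3.14032845e+00, -7.18234744e-05,  3.17847518e-01]), 'force': array([ 0.33606503,  0.19224416, -0.40620232]), 'moment': array([-0.03269722,  0.01451768,  0.06431004]), 'grip_force': 0.0, 'grip_width': 0.09382019949380589} 0.022
scene 508.1298023817929 321.974848007288 236.10257992094157 [[0.505, -0.511, 0.695, 1.378], [0.863, 0.293, -0.411, -0.466], [0.006, 0.808, 0.589, 0.803], [0.0, 0.0, 0.0, 1.0]] dict_keys(['pixels', 'fx', 'fy', 'cx', 'cy', 'extrinsics'])
top 519.7075439479512 317.61390065487456 239.4685727894854 [[0.001, 0.997, -0.082, 0.497], [-1.0, 0.001, 0.0, -0.01], [0.0, 0.082, 0.997, 1.305], [0.0, 0.0, 0.0, 1.0]] dict_keys(['pixels', 'fx', 'fy', 'cx', 'cy', 'extrinsics'])
```

View pics/top0.png

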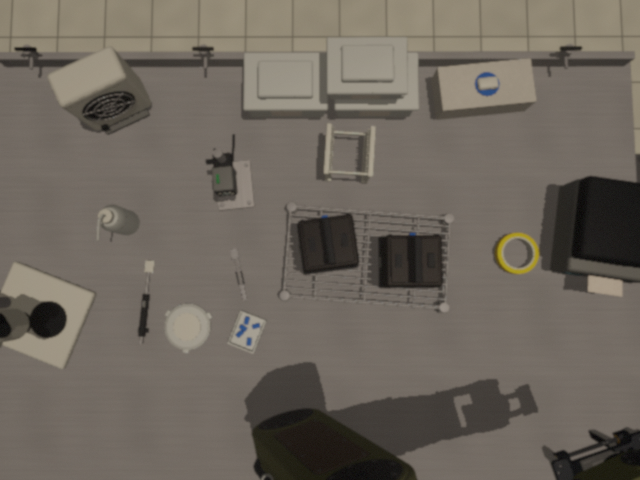

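View pics/scene0.png

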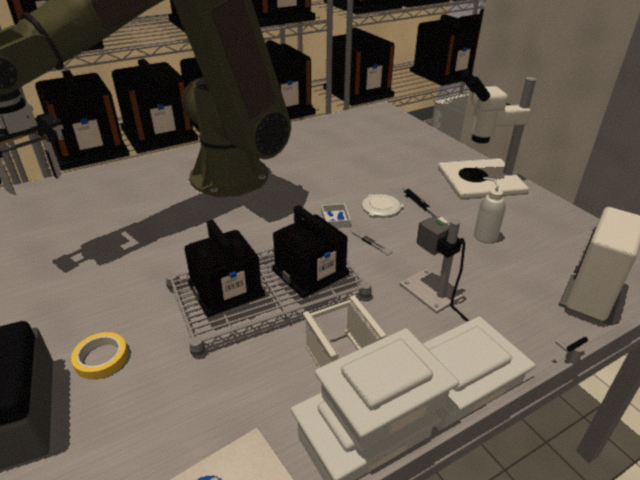

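The top view shows the carriers at about (328,243) and (412,260), with their tags facing up the image (+x). The reader base is at about (236,185) and its head at (223,183). The scene view shows both tags, and the reader looking towards the robot. I'll enlarge that area.

```bash
cat > h.py <<'E'
import numpy as np, cv2
def ray(c,u,v):
    E=np.array(c["extrinsics"]);d=E[:3,:3]@np.array([(u-c["cx"])/c["fx"],-(v-c["cy"])/c["fy"],-1]);return E[:3,3],d
def onz(c,u,v,z):
    o,d=ray(c,u,v);return (o+d*(z-o[2])/d[2])
def proj(c,p):
    E=np.array(c["extrinsics"]);q=E[:3,:3].T@(np.array(p)-E[:3,3]);return np.array([c["cx"]+c["fx"]*q[0]/-q[2],c["cy"]-c["fy"]*q[1]/-q[2]])
def tri(c1,p1,c2,p2):
    o,d=ray(c1,*p1);q,e=ray(c2,*p2);s=np.linalg.lstsq(np.c_[d,-e],q-o,rcond=None)[0]
    a,b=o+d*s[0],q+e*s[1];return (a+b)/2,np.linalg.norm(a-b)
E
python3 - <<'E'
import cv2,numpy as np
i=cv2.imread("pics/top0.png")
b=cv2.convertScaleAbs(i,alpha=1.8,beta=15)
cv2.imwrite("pics/c1.png",cv2.resize(b[200:300,285:445],None,fx=5,fy=5,interpolation=cv2.INTER_CUBIC))
cv2.imwrite("pics/c2.png",cv2.resize(b[130:220,195:265],None,fx=6,fy=6,interpolation=cv2.INTER_CUBIC))
j=cv2.convertScaleAbs(cv2.imread("pics/scene0.png"),alpha=1.8,beta=15)
cv2.imwrite("pics/c3.png",cv2.resize(j[190:320,180:480],None,fx=2.6,fy=2.6,interpolation=cv2.INTER_CUBIC))
E
```

```text
(no output)
```

View pics/c1.png

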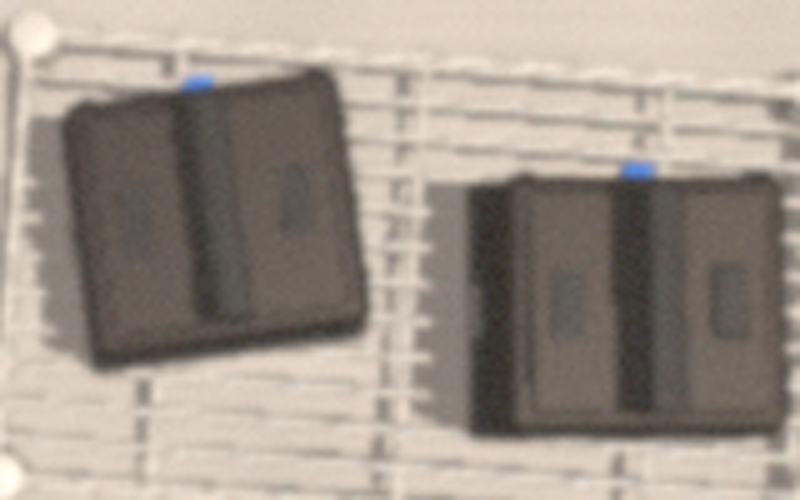

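View pics/c2.png

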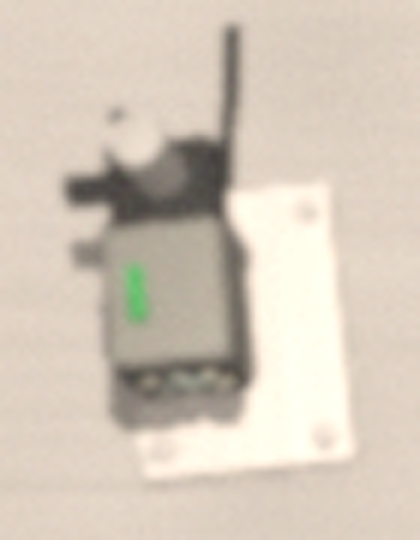

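View pics/c3.png

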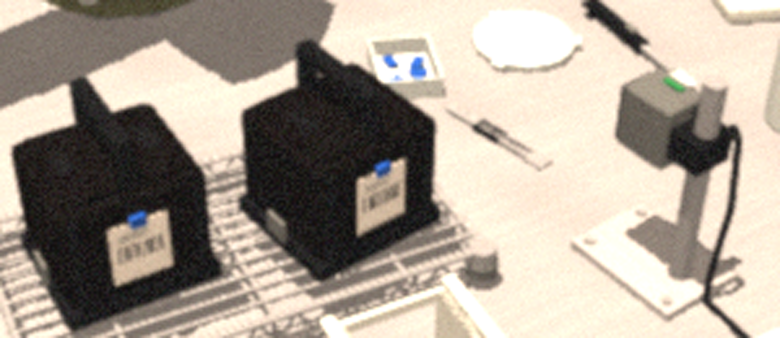

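The crops show these features:
- **Handle bars:** centres near top pixels (329,241) and (419,259). The left carrier is turned about 8° anticlockwise and the right one is nearly square.
- **Reader:** base corners near (249.7,160.5), (253.7,206) and (219.5,209.5), giving a yaw of about 5° with the window facing -x.

Next I'll measure these more precisely.

```bash
python3 - <<'E'
import cv2,numpy as np
from h import *
from station import ctrl, cams
T=cams.camera("top");S=cams.camera("scene")
t=T["pixels"];s=S["pixels"]
# blue clips, top + scene
def blobs(img,lo,hi,box,amin):
    x0,y0,x1,y1=box;m=cv2.inRange(cv2.cvtColor(img,cv2.COLOR_BGR2HSV),lo,hi);k=np.zeros_like(m);k[y0:y1,x0:x1]=m[y0:y1,x0:x1]
    n,l,st,ce=cv2.connectedComponentsWithStats(k);return [(st[i].tolist(),ce[i].round(1).tolist(),cv2.minAreaRect(np.argwhere(l==i)[:,::-1].astype(np.float32))) for i in range(1,n) if st[i][4]>=amin]
ct=blobs(t,(100,100,50),(130,255,255),(300,205,440,245),4)
cs=blobs(s,(100,100,40),(130,255,255),(190,230,350,300),4)
print("clips",[b[1] for b in ct],[b[1] for b in cs])
for a in ct:
  for b in cs:
    p,g=tri(T,a[1],S,b[1]);print(a[1],b[1],p.round(3),round(g,4))
# tags
for b in blobs(s,(0,0,95),(180,90,255),(190,235,350,305),60):
    print("tag",b[0],b[1],b[2])
# dark carriers in top: hull edges
g=cv2.cvtColor(t,cv2.COLOR_BGR2GRAY)
for nm,pts in dict(L_handle=[(326.4,218.4),(331.4,263.2)],R_handle=[(419.2,236.6),(419.2,281.6)]).items():
    P=[onz(T,*p,.2) for p in pts];d=P[0]-P[1];print(nm,((P[0]+P[1])/2).round(4),"len",np.linalg.norm(d).round(4),"yaw",np.degrees(np.arctan2(d[1],d[0])).round(1))
C=[onz(T,u/6+195,v/6+130,.01) for u,v in[(328,183),(352,457),(147,477)]]
a=C[0]-C[1];b=C[2]-C[1];print("reader",((C[0]+C[2])/2).round(4),np.linalg.norm(a),np.linalg.norm(b),np.degrees(np.arctan2(a[1],a[0])),np.degrees(np.arctan2(-b[0],b[1])))
# head top front corners z .18
H=[onz(T,u/6+195,v/6+130,.18) for u,v in[(108,222),(232,222),(115,362),(238,362)]];print("head",np.round(H,3).tolist(),np.mean(H,0))
# lid corners z ~.158
for n,q in dict(L=[(70,108),(325,72),(365,325),(97,362)],R=[(518,180),(778,180),(782,430),(520,430)]).items():
    Q=np.array([onz(T,u/5+285,v/5+200,.158) for u,v in q]);e=[Q[0]-Q[1],Q[3]-Q[2],Q[0]-Q[3],Q[1]-Q[2]]
    print(n,Q.mean(0).round(4),[np.degrees(np.arctan2(-v[0],v[1])).round(1) for v in e[:2]],[np.degrees(np.arctan2(v[1],v[0])).round(1) for v in e[2:]],[np.linalg.norm(v).round(3) for v in e])
E
```

```text
clips [[324.2, 216.6], [412.0, 234.0]] [[326.7, 254.0], [232.2, 273.8]]
[324.2, 216.6] [326.7, 254.0] [ 0.646 -0.024  0.131] 0.0025
[324.2, 216.6] [232.2, 273.8] [ 0.619 -0.121  0.119] 0.2003
[412.0, 234.0] [326.7, 254.0] [ 0.653 -0.135  0.196] 0.1867
[412.0, 234.0] [232.2, 273.8] [ 0.607 -0.223  0.131] 0.0018
tag [190, 235, 19, 8, 103] [197.3, 237.5] ((199.0, 238.5), (7.0, 18.0), 90.0)
tag [243, 235, 31, 23, 480] [260.8, 243.9] ((258.0, 246.0), (22.0, 30.0), 90.0)
tag [347, 235, 3, 33, 92] [348.1, 251.6] ((348.0, 251.0), (32.0, 2.0), 90.0)
tag [318, 252, 17, 27, 200] [326.1, 266.0] ((326.0, 265.0), (26.0, 16.0), 90.0)
tag [250, 262, 53, 43, 669] [275.6, 287.6] ((276.0, 283.0), (52.0, 42.0), -0.0)
tag [222, 272, 24, 27, 288] [233.8, 285.7] ((233.74888610839844, 284.69683837890625), (19.843847274780273, 25.965166091918945), 70.34617614746094)
tag [301, 282, 49, 23, 259] [330.6, 294.7] ((326.0126037597656, 296.20654296875), (13.249780654907227, 52.3968505859375), 72.47443389892578)
tag [190, 290, 8, 15, 66] [192.2, 298.3] ((193.5, 297.0), (14.0, 7.0), 90.0)
tag [332, 294, 18, 11, 75] [343.4, 301.5] ((340.5, 299.0), (10.0, 17.0), 90.0)
L_handle [ 0.5854 -0.0337  0.2   ] len 0.0964 yaw 6.3
R_handle [ 0.5465 -0.2257  0.2   ] len 0.0957 yaw -0.9
reader [0.7416 0.1996 0.01  ] 0.11714606897691492 0.08613288625710959 5.586629371245264 5.675695487521093
head [[0.749, 0.22, 0.18], [0.749, 0.175, 0.18], [0.697, 0.217, 0.18], [0.697, 0.172, 0.18]] [0.72330244 0.19593387 0.18      ]
L [ 0.5831 -0.0323  0.158 ] [np.float64(8.1), np.float64(7.9)] [np.float64(6.2), np.float64(8.7)] [np.float64(0.114), np.float64(0.119), np.float64(0.113), np.float64(0.114)]
R [ 0.5442 -0.2244  0.158 ] [np.float64(0.0), np.float64(0.0)] [np.float64(-0.1), np.float64(-0.2)] [np.float64(0.115), np.float64(0.115), np.float64(0.11), np.float64(0.11)]
```

Measurements agree with the sizes given:
- **Right carrier:** about (0.5455,-0.225), yaw 0.
- **Left carrier:** about (0.584,-0.033), yaw about 8°.
- **Reader:** (0.742,0.200), yaw about 5.5°. The head position gives the same result.

Now I'll move above the right carrier.

Careful with the scale: shifts go in shares of 50 mm and turns go in shares of pi/2 rad. That gives: 0.045 m is 0.9, 0.04 m is 0.8, 0.03 rad / 1.5708 = 0.0191.

```bash
cat >> h.py <<'E'
def togo(o,p,yaw):
    from scipy.spatial.transform import Rotation as R
    r=R.from_euler("xyz",o["eef_rot"]);g=R.from_euler("xyz",[np.pi,0,yaw])
    print("t",round(o["time_s"],2),"pos",o["ee_pos"].round(4),"tool d",r.inv().apply(np.array(p)-o["ee_pos"]).round(4),"rot",(r.inv()*g).as_rotvec().round(4),"F",o["force"].round(2),"grip",round(o["grip_width"],4),round(o["grip_force"],1))
E
python3 shift.py '0.4 -0.1 -0.4 0 0 0;0.8 -0.3 -0.4 0 0 0.0191;0.9 -0.34 -0.4 0 0 0.0191;0.9 -0.34 -0.2 0 0 0.0191;0.9 -0.34 0 0 0 0.0191;0.9 -0.34 0 0 0 0.0191;0.9 -0.34 0 0 0 0.0191;0.9 -0.34 0 0 0 0.0191;0.8 -0.2 0 0 0 0.0191;0 0 0 0 0 0' 0.07 20
python3 - <<'E'
from station import ctrl, cams
from h import *
togo(ctrl.get_obs(),[.5455,-.225,.30],0)
E
```

```text
time_s: 1.2
ee_pos: [0.5049, -0.3127, 0.2955]
eef_rot: [-3.14, 0.001, 0.081]
force: [-0.6, 0.3, 0.1]
grip_width: 0.07
grip_force: 0.0
t 1.2 pos [ 0.5049 -0.3127  0.2955] tool d [ 0.0475 -0.0841 -0.0044] rot [-0.0012  0.0007  0.0809] F [-0.56  0.3   0.08] grip 0.07 0.0
```

Scaled: -0.03 m is -0.6, -0.02 m is -0.4, 0.03 rad / 1.5708 = 0.0191.

```bash
python3 shift.py '0.4 -0.6 0 0 0 0.0191;0.4 -0.6 0 0 0 0.0191;0.2 -0.4 0 0 0 0.0127;0 0 0 0 0 0;0 0 0 0 0 0'
python3 - <<'E'
from station import ctrl, cams
from h import *
togo(ctrl.get_obs(),[.5455,-.225,.30],0)
c=cams.camera("wrist");cv2.imwrite("pics/w1.png",cv2.convertScaleAbs(c["pixels"],alpha=1.8,beta=15));print(c["extrinsics"].round(3).tolist(),c["fx"])
print(proj(c,[.5455,-.225,.2]),proj(c,[.5955,-.225,.2]),proj(c,[.4955,-.225,.2]),proj(c,[.584,-.033,.2]))
E
```

```text
time_s: 1.7
ee_pos: [0.5472, -0.233, 0.2966]
eef_rot: [3.141, 0.0, -0.001]
force: [-0.5, -0.4, 0.7]
grip_width: 0.0702
grip_force: 0.0
t 1.7 pos [ 0.5472 -0.233   0.2966] tool d [-0.0017 -0.008  -0.0034] rot [ 0.0002  0.0003 -0.0014] F [-0.49 -0.43  0.71] grip 0.0702 0.0
[[-0.001, 0.958, 0.288, 0.631], [-1.0, -0.001, -0.0, -0.233], [-0.0, -0.288, 0.958, 0.454], [0.0, 0.0, 0.0, 1.0]] 404.8160089100128
[308.63497257 250.72859446] [307.89959122 175.08910462] [309.29541955 318.66052101] [  5.82933191 193.60080277]
```

View pics/w1.png

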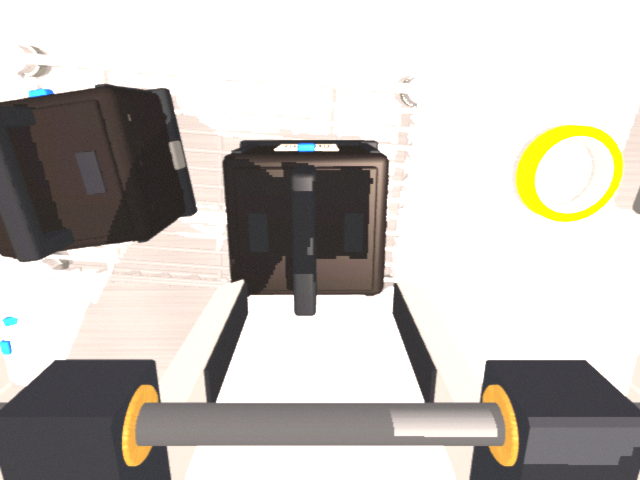

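The wrist view shows the bar at column 304, rows 172–315, where I predicted column 308.6 and rows 175–319. So the handle is at about (0.547,-0.222), with yaw 0. I'll descend and grip.

Scaled: 0.03 m is 0.6, 0.02 m is 0.4.

```bash
python3 shift.py '0 -0.12 0.4 0 0 0;0 -0.1 0.6 0 0 0;0 0 0.6 0 0 0;0 0 0.3 0 0 0;0 0 0.12 0 0 0;0 0 0 0 0 0;0 0 0 0 0 0'
python3 shift.py '0 0 0 0 0 0;0 0 0 0 0 0;0 0 0 0 0 0;0 0 0 0 0 0;0 0 0 0 0 0;0 0 0 0 0 0;0 0 0 0 0 0;0 0 0 0 0 0' 0 20
```

```text
time_s: 2.45
ee_pos: [0.5477, -0.2222, 0.1967]
eef_rot: [3.141, -0.001, -0.003]
force: [-0.5, 0.1, 0.8]
grip_width: 0.0703
grip_force: 0.0
time_s: 3.25
ee_pos: [0.5476, -0.2216, 0.1955]
eef_rot: [3.141, 0.0, -0.002]
force: [0.4, -0.5, -1.2]
grip_width: 0.0159
grip_force: 20.0
```

Scaled: -0.012 m is -0.24, -0.008 m is -0.16.

```bash
python3 shift.py '0 0 -0.08 0 0 0;0 0 -0.16 0 0 0;0 0 -0.24 0 0 0;0 0 -0.24 0 0 0;0 0 -0.24 0 0 0;0 0 -0.24 0 0 0;0 0 -0.16 0 0 0;0 0 -0.08 0 0 0;0 0 0 0 0 0;0 0 0 0 0 0'
for i in 1 2 3 4 5 6; do python3 shift.py '0 0 0 0 0 0;0 0 0 0 0 0' | grep -E 'force|pos|rot'; done
python3 - <<'E'
from station import ctrl, cams
from h import *
togo(ctrl.get_obs(),[.5476,-.2216,.1955],0);print(ctrl.get_obs()["tau"].round(3),ctrl.get_obs()["qpos"].round(4))
E
```

```text
time_s: 4.25
ee_pos: [0.5475, -0.2215, 0.2671]
eef_rot: [-3.141, 0.001, -0.002]
force: [-0.3, 0.1, -4.2]
grip_width: 0.0154
grip_force: 20.0
ee_pos: [0.5475, -0.2215, 0.2672]
eef_rot: [-3.141, 0.001, -0.002]
force: [0.8, 1.1, -3.4]
grip_force: 20.0
ee_pos: [0.5476, -0.2215, 0.2675]
eef_rot: [-3.141, 0.0, -0.002]
force: [0.9, -0.6, -3.8]
grip_force: 20.0
ee_pos: [0.5476, -0.2216, 0.2676]
eef_rot: [-3.142, 0.0, -0.002]
force: [-0.3, 0.0, -4.0]
grip_force: 20.0
ee_pos: [0.5476, -0.2216, 0.2677]
eef_rot: [3.142, -0.0, -0.002]
force: [0.2, 0.4, -3.4]
grip_force: 20.0
ee_pos: [0.5476, -0.2216, 0.2676]
eef_rot: [3.142, -0.0, -0.002]
force: [-0.1, -0.0, -4.1]
grip_force: 20.0
ee_pos: [0.5476, -0.2216, 0.2676]
eef_rot: [-3.142, 0.0, -0.002]
force: [-0.1, 0.5, -4.1]
grip_force: 20.0
t 5.45 pos [ 0.5476 -0.2216  0.2676] tool d [-0.      0.      0.0721] rot [-0.      0.     -0.0022] F [-0.15  0.54 -4.08] grip 0.0159 20.0
[-0.0000e+00 -6.0475e+01 -3.8250e+01  4.4000e-02 -5.8000e-02 -0.0000e+00] [-0.4465  0.3658  1.3406 -0.      1.4351  1.1265]
```

The right carrier weighs about 3.9 N (about 0.4 kg). I'll set it back slowly.

Scaled: 0.014 m is 0.28, 0.012 m is 0.24.

```bash
python3 shift.py '0 0 0.12 0 0 0;0 0 0.24 0 0 0;0 0 0.28 0 0 0;0 0 0.28 0 0 0;0 0 0.2 0 0 0;0 0 0.12 0 0 0;0 0 0.08 0 0 0;0 0 0.04 0 0 0;0 0 0.04 0 0 0;0 0 0.02 0 0 0'
python3 shift.py '0 0 0.02 0 0 0;0 0 0 0 0 0;0 0 0 0 0 0'
```

```text
time_s: 6.45
ee_pos: [0.5477, -0.2216, 0.1968]
eef_rot: [3.141, -0.0, -0.002]
force: [0.1, -0.3, -3.5]
grip_width: 0.016
grip_force: 20.0
time_s: 6.75
ee_pos: [0.5476, -0.2216, 0.1958]
eef_rot: [3.142, -0.0, -0.002]
force: [0.8, -0.0, -4.0]
grip_width: 0.0157
grip_force: 20.0
```

Scaled: 0.0005 m is 0.01.

```bash
python3 shift.py '0 0 0.01 0 0 0;0 0 0 0 0 0;0 0 0 0 0 0'
python3 shift.py '0 0 0.01 0 0 0;0 0 0 0 0 0;0 0 0 0 0 0'
```

```text
time_s: 7.05
ee_pos: [0.5478, -0.2217, 0.1955]
eef_rot: [3.141, -0.001, -0.002]
force: [-0.2, -0.7, -0.2]
grip_width: 0.016
grip_force: 20.0
time_s: 7.35
ee_pos: [0.5478, -0.222, 0.1954]
eef_rot: [3.141, -0.001, -0.002]
force: [-1.7, -3.0, 4.8]
grip_width: 0.0159
grip_force: 20.0
```

Scaled: -0.0005 m is -0.01.

```bash
python3 shift.py '0 0 -0.01 0 0 0;0 0 0 0 0 0'
python3 shift.py '0 0 0 0 0 0;0 0 0 0 0 0;0 0 0 0 0 0;0 0 0 0 0 0;0 0 -0.2 0 0 0;0 0 -0.5 0 0 0;0 0 -0.7 0 0 0;0 0 -0.7 0 0 0;0 0 0 0 0 0' 0.07
python3 shift.py '0.14 -0.6 0 0 0 -0.0255;0.14 -0.8 0 0 0 -0.0318;0.14 -0.8 0 0 0 -0.0318;0.14 -0.8 0 0 0 0;0.1 -0.6 0 0 0 0;0 0 0 0 0 0;0 0 0 0 0 0'
python3 - <<'E'
from station import ctrl, cams
from h import *
togo(ctrl.get_obs(),[.586,-.03,.30],.14)
c=cams.camera("wrist");i=cv2.convertScaleAbs(c["pixels"],alpha=1.8,beta=15);cv2.imwrite("pics/w2.png",i)
print(proj(c,[.586,-.03,.2]),[proj(c,[.586+s*.05*np.cos(.14),-.03+s*.05*np.sin(.14),.2]) for s in(1,-1)])
T=cams.camera("top");g=cv2.imread("pics/top0.png")
print("R carrier change",cv2.absdiff(T["pixels"],g)[225:240,375:410].mean())
E
```

```text
time_s: 7.55
ee_pos: [0.5478, -0.2217, 0.1955]
eef_rot: [3.141, -0.001, -0.002]
force: [-1.6, -3.3, 4.9]
grip_width: 0.0156
grip_force: 20.0
time_s: 8.45
ee_pos: [0.5486, -0.2219, 0.306]
eef_rot: [3.138, -0.008, -0.002]
force: [-0.0, -0.4, -0.5]
grip_width: 0.0703
grip_force: 0.0
time_s: 9.15
ee_pos: [0.5659, -0.0397, 0.3002]
eef_rot: [3.141, 0.0, 0.139]
force: [0.5, -0.3, -0.0]
grip_width: 0.0701
grip_force: 0.0
t 9.15 pos [ 0.5659 -0.0397  0.3002] tool d [ 0.0213 -0.0069  0.0002] rot [ 0.0001  0.0001 -0.0011] F [ 0.47 -0.29 -0.02] grip 0.0701 0.0
[310.35953786 215.86729268] [array([309.73799127, 137.27098565]), array([310.91707752, 286.36974386])]
R carrier change 14.747936507936508
```

View pics/w2.png

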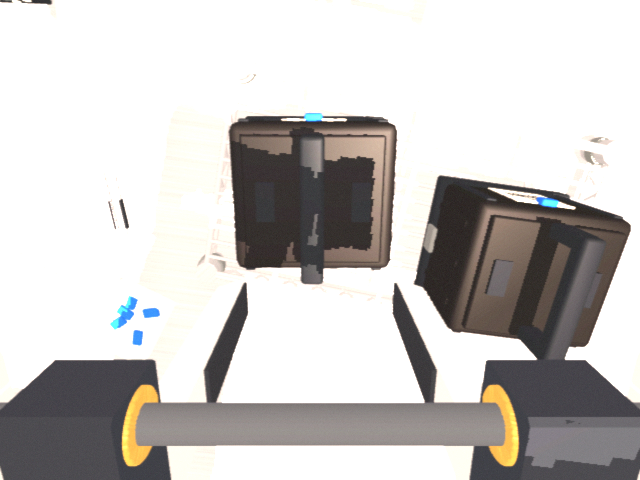

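The wrist view shows the left bar at column 312, rows 136–283, parallel to the tool, within 2 px of the prediction. The right carrier is standing on the rack where it was. Now I'll centre on the bar, descend and grip.

Scaled: 0.03 m is 0.6, 0.02 m is 0.4.

```bash
python3 shift.py '0.24 -0.06 0 0 0 0;0.21 -0.05 0.2 0 0 0;0 0 0.6 0 0 0;0 0 0.6 0 0 0;0 0 0.4 0 0 0;0 0 0.2 0 0 0;0 0 0.08 0 0 0;0 0 0 0 0 0;0 0 0 0 0 0'
python3 shift.py '0 0 0 0 0 0;0 0 0 0 0 0;0 0 0 0 0 0;0 0 0 0 0 0;0 0 0 0 0 0;0 0 0 0 0 0;0 0 0 0 0 0;0 0 0 0 0 0' 0 20
python3 shift.py '0 0 -0.08 0 0 0;0 0 -0.16 0 0 0;0 0 -0.24 0 0 0;0 0 -0.24 0 0 0;0 0 -0.24 0 0 0;0 0 -0.24 0 0 0;0 0 -0.16 0 0 0;0 0 -0.08 0 0 0;0 0 0 0 0 0;0 0 0 0 0 0'
for i in 1 2 3 4 5 6; do python3 shift.py '0 0 0 0 0 0;0 0 0 0 0 0' | grep -E 'force|pos|rot'; done
```

```text
time_s: 10.15
ee_pos: [0.5878, -0.0315, 0.1971]
eef_rot: [3.141, -0.001, 0.138]
force: [-0.7, -0.4, 1.0]
grip_width: 0.0701
grip_force: 0.0
time_s: 10.95
ee_pos: [0.5874, -0.0313, 0.1961]
eef_rot: [-3.141, 0.0, 0.138]
force: [-0.4, 0.3, -0.7]
grip_width: 0.0159
grip_force: 20.0
time_s: 11.95
ee_pos: [0.5873, -0.0313, 0.2676]
eef_rot: [-3.141, 0.001, 0.138]
force: [0.8, 0.2, -6.0]
grip_width: 0.0158
grip_force: 20.0
ee_pos: [0.5873, -0.0313, 0.2677]
eef_rot: [-3.141, 0.001, 0.138]
force: [-0.2, -0.4, -5.7]
grip_force: 20.0
ee_pos: [0.5874, -0.0313, 0.268]
eef_rot: [-3.142, 0.0, 0.138]
force: [-0.3, 1.0, -6.5]
grip_force: 20.0
ee_pos: [0.5874, -0.0314, 0.2681]
eef_rot: [-3.142, 0.0, 0.138]
force: [0.8, 0.4, -5.9]
grip_force: 20.0
ee_pos: [0.5874, -0.0314, 0.2682]
eef_rot: [3.142, -0.0, 0.138]
force: [0.6, -0.3, -6.4]
grip_force: 20.0
ee_pos: [0.5874, -0.0314, 0.2681]
eef_rot: [3.142, 0.0, 0.138]
force: [-0.6, -0.5, -6.0]
grip_force: 20.0
ee_pos: [0.5874, -0.0313, 0.2682]
eef_rot: [-3.142, 0.0, 0.138]
force: [0.3, -0.1, -6.2]
grip_force: 20.0
```

The left carrier weighs about 6.1 N against 3.9 N, so it is the heavier one. As asked, I'll set it back first.

Scaled: 0.014 m is 0.28, 0.012 m is 0.24.

```bash
python3 shift.py '0 0 0.12 0 0 0;0 0 0.24 0 0 0;0 0 0.28 0 0 0;0 0 0.28 0 0 0;0 0 0.2 0 0 0;0 0 0.12 0 0 0;0 0 0.08 0 0 0;0 0 0.04 0 0 0;0 0 0.04 0 0 0;0 0 0.02 0 0 0'
python3 shift.py '0 0 0.02 0 0 0;0 0 0 0 0 0;0 0 0 0 0 0'
python3 shift.py '0 0 0.01 0 0 0;0 0 0 0 0 0;0 0 0 0 0 0'
```

```text
time_s: 14.15
ee_pos: [0.5875, -0.0314, 0.1973]
eef_rot: [3.141, -0.0, 0.138]
force: [-0.7, -0.3, -5.5]
grip_width: 0.0157
grip_force: 20.0
time_s: 14.45
ee_pos: [0.5875, -0.0314, 0.1963]
eef_rot: [3.142, -0.0, 0.138]
force: [0.0, -0.2, -6.5]
grip_width: 0.0156
grip_force: 20.0
time_s: 14.75
ee_pos: [0.5875, -0.0314, 0.1962]
eef_rot: [3.141, -0.001, 0.138]
force: [-2.6, 0.6, 0.4]
grip_width: 0.0158
grip_force: 20.0
```

Scaled: -0.014 m is -0.28, -0.012 m is -0.24.

```bash
python3 shift.py '0 0 0 0 0 0;0 0 0 0 0 0;0 0 0 0 0 0;0 0 0 0 0 0;0 0 0 0 0 0' 0.05
python3 shift.py '0 0 0 0 0 0;0 0 0 0 0 0;0 0 0 0 0 0;0 0 0 0 0 0;0 0 0 0 0 0;0 0 0 0 0 0;0 0 0 0 0 0;0 0 0 0 0 0' 0 22
python3 shift.py '0 0 -0.08 0 0 0;0 0 -0.16 0 0 0;0 0 -0.24 0 0 0;0 0 -0.28 0 0 0;0 0 -0.28 0 0 0;0 0 -0.24 0 0 0;0 0 -0.16 0 0 0;0 0 -0.08 0 0 0;0 0 0 0 0 0'
python3 - <<'E'
from station import ctrl, cams
from h import *
togo(ctrl.get_obs(),[.5575,.184,.246],.097)
E
```

```text
time_s: 15.25
ee_pos: [0.5875, -0.0314, 0.1957]
eef_rot: [-3.142, -0.0, 0.138]
force: [1.3, 0.3, 0.5]
grip_width: 0.0495
grip_force: 0.0
time_s: 16.05
ee_pos: [0.5874, -0.0314, 0.1957]
eef_rot: [3.142, -0.0, 0.138]
force: [-0.0, -1.1, 1.0]
grip_width: 0.0157
grip_force: 22.0
time_s: 16.95
ee_pos: [0.5875, -0.0314, 0.272]
eef_rot: [3.141, -0.0, 0.138]
force: [0.3, -0.1, -7.2]
grip_width: 0.016
grip_force: 22.0
t 16.95 pos [ 0.5875 -0.0314  0.272 ] tool d [-1.000e-04 -2.174e-01  2.600e-02] rot [ 0.0001 -0.0005  0.0408] F [ 0.29 -0.05 -7.16] grip 0.016 22.0
```

Scaled: -0.024 m is -0.48, -0.022 m is -0.44, 0.01 rad / 1.5708 = 0.0064.

```bash
python3 shift.py '0 -0.1 0 0 0 0;0 -0.24 0 0 0 0;0 -0.36 0 0 0 0;0 -0.44 0 0 0 0;0 -0.48 0 0 0 0;0 -0.48 0 0 0 0;0 -0.48 0 0 0 0;0 -0.48 0 0 0 0.0064;0 -0.44 0 0 0 0.0064;0 -0.36 0 0 0 0.0064'
python3 shift.py '0 -0.24 0.06 0 0 0.0064;0 -0.16 0.12 0 0 0;0 -0.08 0.16 0 0 0;0 0 0.12 0 0 0;0 0 0.06 0 0 0;0 0 0 0 0 0;0 0 0 0 0 0;0 0 0 0 0 0;0 0 0 0 0 0'
python3 - <<'E'
from station import ctrl, cams
from h import *
togo(ctrl.get_obs(),[.5575,.184,.246],.097)
T=cams.camera("top");S=cams.camera("scene")
cv2.imwrite("pics/t3.png",T["pixels"]);cv2.imwrite("pics/s3.png",S["pixels"])
a=cv2.convertScaleAbs(T["pixels"][130:280,190:330],alpha=1.8,beta=15);b=cv2.convertScaleAbs(S["pixels"][150:320,360:500],alpha=1.8,beta=15)
a=cv2.resize(a,(392,420),interpolation=cv2.INTER_CUBIC);b=cv2.resize(b,(392,476),interpolation=cv2.INTER_CUBIC)
o=np.zeros((476,784,3),np.uint8);o[:420,:392]=a;o[:,392:]=b;cv2.imwrite("pics/m3.png",o)
E
```

```text
time_s: 17.95
ee_pos: [0.5607, 0.162, 0.2713]
eef_rot: [-3.141, 0.001, 0.108]
force: [-0.1, -0.5, -6.0]
grip_width: 0.0158
grip_force: 22.0
time_s: 18.85
ee_pos: [0.5591, 0.1837, 0.246]
eef_rot: [-3.141, -0.001, 0.098]
force: [-0.3, 0.3, -7.0]
grip_width: 0.0158
grip_force: 22.0
t 18.85 pos [0.5591 0.1837 0.246 ] tool d [-0.0016 -0.0005 -0.0001] rot [-0.0001 -0.0005  0.0006] F [-0.31  0.25 -6.99] grip 0.0158 22.0
```

View pics/m3.png

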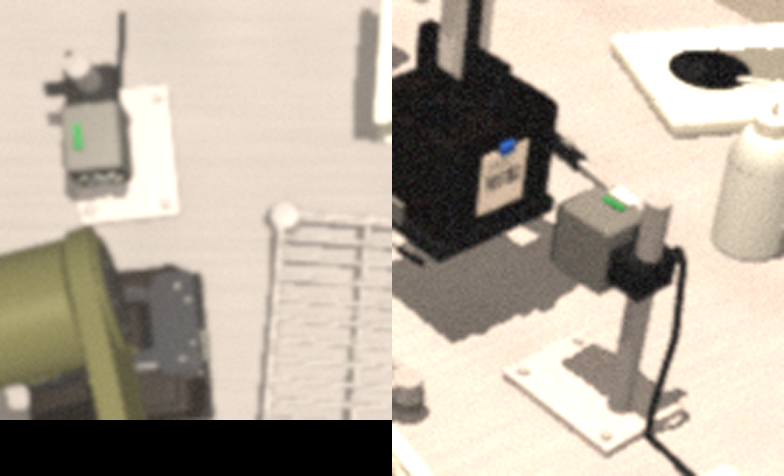

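The tag is in front of the window. In the scene crop the tag centre is at about (399,214) and the head edge corners are at about (419,223) and (436,235). I'll check these against projections of the expected positions.

```bash
python3 - <<'E'
from station import ctrl, cams
from h import *
S=cams.camera("scene");T=cams.camera("top");o=ctrl.get_obs()
m=lambda p:(np.array([(p[0]-360)*2.8+392,(p[1]-150)*2.8])).round(0)
w=o["eef_rot"][2];e=o["ee_pos"]
loc=lambda b,y,d:b+np.array([d[0]*np.cos(y)-d[1]*np.sin(y),d[0]*np.sin(y)+d[1]*np.cos(y),d[2]])
base=e-[0,0,.156]
print("tag c",m(proj(S,loc(base,w,(.06,0,.06)))),"corners",[m(proj(S,loc(base,w,(.06,a*.025,.06+b*.029)))) for a,b in((-1,1),(1,1),(1,-1),(-1,-1))])
for r in((.7416,.1996,0),(.744,.202,0)):
    y=.097;r=np.array(r);print(r,"head top",[m(proj(S,loc(r,y,(-.02+a*.027,b*.023,.18)))) for a,b in((1,-1),(1,1),(-1,1),(-1,-1))],"base",[m(proj(S,loc(r,y,(a*.06,b*.045,.01)))) for a,b in((1,-1),(1,1),(-1,-1))])
    print(" top head",[((proj(T,loc(r,y,(-.02+a*.027,b*.023,.18)))-[195,130])*6).round() for a,b in((1,1),(1,-1),(-1,1),(-1,-1))])
I=cv2.cvtColor(S["pixels"],cv2.COLOR_BGR2HSV)
k=cv2.inRange(I,(100,100,40),(130,255,255))[190:215,385:415];print("clip",m(np.argwhere(k).mean(0)[::-1]+[385,190]),m(proj(S,loc(base,w,(.06,0,.091)))))
cv2.imwrite("pics/s4.png",cv2.resize(cv2.convertScaleAbs(S["pixels"][180:310,380:480],alpha=1.8,beta=15),(600,780)[:2] if 0 else (461,600),interpolation=cv2.INTER_CUBIC))
E
```

```text
tag c [501. 177.] corners [array([482., 157.]), array([526., 138.]), array([519., 196.]), array([475., 216.])]
[0.7416 0.1996 0.    ] head top [array([599., 232.]), array([641., 212.]), array([590., 180.]), array([548., 199.])] base [array([599., 449.]), array([676., 403.]), array([495., 367.])]
 top head [array([100., 230.]), array([225., 218.]), array([112., 375.]), array([237., 363.])]
[0.744 0.202 0.   ] head top [array([604., 233.]), array([646., 213.]), array([594., 181.]), array([553., 200.])] base [array([603., 449.]), array([681., 404.]), array([499., 367.])]
 top head [array([ 93., 223.]), array([219., 211.]), array([105., 368.]), array([231., 356.])]
clip [506. 145.] [504. 145.]
```

View pics/s4.png

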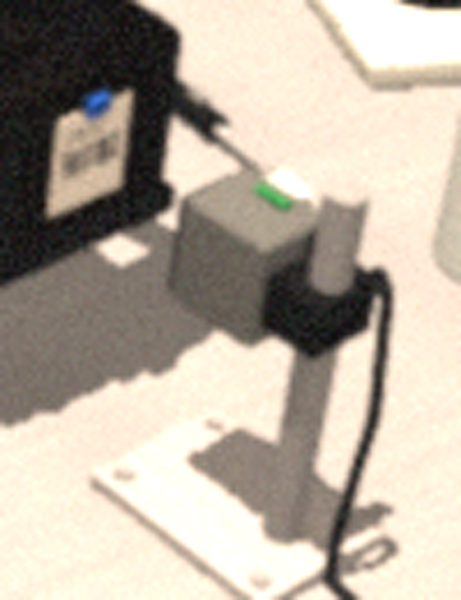

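Tag and clip projections match to about 1 px. Correcting for view bias puts the reader at about (0.747,0.200), so the hold position is already within 2 mm. As a last check, I'll fit the base edges for the reader's yaw and look for disturbed objects.

```bash
python3 - <<'E'
from station import ctrl, cams
from h import *
T=dict(cams.camera("top"))
g=cv2.GaussianBlur(cv2.cvtColor(cv2.imread("pics/top0.png"),cv2.COLOR_BGR2GRAY),(3,3),0).astype(float)
def edge(prof):  # falling edge, centroid of negative gradient
    d=np.clip(-np.diff(prof),0,None);k=d.argmax();s=slice(max(k-2,0),k+3);return (d[s]*(np.arange(len(d))[s]+.5)).sum()/d[s].sum()
R=np.array([(edge(g[v,247:261])+247,v) for v in range(165,203)])
B=np.array([(u,edge(g[203:216,u])+203) for u in range(223,250)])
def fit(P):
    vx,vy,x,y=cv2.fitLine(P.astype(np.float32),cv2.DIST_HUBER,0,.01,.01).ravel();a=onz(T,x-20*vx,y-20*vy,.01);b=onz(T,x+20*vx,y+20*vy,.01);return a,b
a,b=fit(R);d=a-b;print("right yaw",np.degrees(np.arctan(d[1]/d[0])))
a,b=fit(B);d=a-b;print("bottom yaw",np.degrees(np.arctan(-d[0]/d[1])))
# rough disturbance check
D=cv2.absdiff(cv2.imread("pics/top0.png"),T["pixels"]).max(2)
for n,(x0,y0,x1,y1) in dict(tape=(490,225,545,280),cass=(318,120,382,188),wand=(135,255,158,350),ship=(160,300,215,355),bottle=(90,195,145,245),Rcar=(372,225,450,292),reader=(200,130,260,215)).items(): print(n,(D[y0:y1,x0:x1]>40).mean().round(3))
togo(ctrl.get_obs(),[.560,.182,.246],.097)
E
```

```text
right yaw 6.3612215184354115
bottom yaw 5.58456416923005
tape 0.0
cass 0.0
wand 0.014
ship 0.83
bottle 0.0
Rcar 0.0
reader 0.006
t 19.1 pos [0.559  0.1838 0.2457] tool d [ 0.0008  0.0019 -0.0003] rot [ 0.     -0.0001  0.0008] F [-0.2  -0.24 -5.88] grip 0.016 22.0
```

The yaw of 5.6–6.4° agrees with the 5.6° I'm holding. Nothing has moved; the shipper area is only hidden by the arm. I'll make a tiny trim, let it settle and hand in.

Scaled: 0.0015 m is 0.03, 0.0005 m is 0.01.

```bash
python3 shift.py '0.01 0.03 0 0 0 0;0 0 0 0 0 0;0 0 0 0 0 0;0 0 0 0 0 0;0 0 0 0 0 0;0 0 0 0 0 0;0 0 0 0 0 0;0 0 0 0 0 0' && python3 -c "
from station import ctrl, cams
print(ctrl.hand_in())"
```

```text
time_s: 19.9
ee_pos: [0.5597, 0.1823, 0.2456]
eef_rot: [3.142, 0.0, 0.098]
force: [-0.6, 0.5, -6.7]
grip_width: 0.0157
grip_force: 22.0
the job is handed in; nothing more can be done
None
```

I handed the job in holding the heavier carrier (the left one, about 6.1 N against 3.9 N) level at the reader, with its tag square to the window and an estimated 8 cm away; the lighter one is back where it stood on the rack.

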